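# Set the key machine's carriage to the gauge mark and clamp it

### The arm

A 6-joint arm with a two-finger parallel gripper is mounted at the origin on the work surface. World frame = base frame: x ahead of the robot, y to its left, z up, the work surface at z = 0. Lengths are in mm, angles in degrees, forces in N, time in s.
With the tool pointing down it reaches from about 300 to 850 mm from the base axis. Payload 5.4 kg.
Tool frame: the origin (TCP) lies at the very end of the fingers, on their centre line; the grasp point (between the pads) lies 19 mm behind it; z points along the fingers, y is the line along which they close (so a half turn about z gives the same grasp; the last joint's range is limited). The gripper opens to 85 mm and grips with 20 to 120 N. Pads are 22 mm wide; open, the fingers measure 114 mm over their backs; the gripper's body (76 mm by 85 mm) begins 54 mm behind the grasp point. The pads swing forward as they close: fully open they stand 13 mm farther back than shut.
Start: joints at [58.264, 9.076, 91.501, -0, 79.423, -12.038], TCP at [193.823, 541.331, 231.299] pointing down, gripper open.
Joint ranges: [-166.64, 166.64], [-54.1, 131.32], [10.49, 154.53], [-73.88, 253.88], [9.74, 151.15], [-171.62, 171.62]. Speed limits (degrees/s): [147.25, 147.25, 180, 180, 180, 180].

### API

Orientations are given as [roll, pitch, yaw] about the fixed x, y, z axes, in that order (R = Rz(yaw) Ry(pitch) Rx(roll)).
In Python, from cell import observe, optics, manip gives the robot as it stands.
- The arm moves only by the shell command python3 -m handwheel 'ROWS' [OPENING] [FORCE]. ROWS is JSON, a list that holds one entry, the list of rows, each a list of 6 numbers: the shift along the tool's x, y, z in mm, then the turn, a rotation vector about the tool's x, y, z in degrees. In form: [[[dx, dy, dz, ax, ay, az], ...]]. A call has 1 to 20 rows; each row shifts and turns the commanded pose from where the row before left it, along the tool's axes as they then stand; what a row does not reach is not made up. A row lasts 1/12 s, in which the tool goes at most 41.7 mm and 7.16 degrees, less where a joint would pass 70% of its speed; a pose out of reach is approached as far as the arm can. A call is refused whole if a number of a shift passes 41.7 or a number of a turn 7.16, either way. A call with a gripper value outside its range is refused whole. OPENING is the opening in per cent of the stroke, from 0 (shut) to 100 (fully open), set as the call begins (- or left out, the last holds). The fingers move at their own pace and stop on an object; FORCE is the grip in N (left out, the last holds). Time passes only in rows, so rows that do not move let the fingers close. It gives the time, the measured TCP pose, the force, the opening and the grip force at its end, in the units of the state.
- observe(): the state, without advancing time (a new reading comes with each control period).
- optics.get_image(name): name is "scene" or "top" or "wrist"; returns the picture (480x640x3 uint8, red, green, blue); there is no depth.
- optics.camera_info(name): a dict with "fov_y" (degrees; the focal length in pixels is half the picture's height over the tangent of half this angle, whatever the lens; pixels are square), "cx", "cy" (the principal point, pixels), "rvec" (rotation vector, rad) and "tvec" (3), from world to camera coordinates, as OpenCV has them. Camera axes: x right, y down, z forward; pixel columns grow to the right and rows downward; lengths in mm; the calibration is good to about 2 mm. A picture is of the moment at which its call begins: read the wrist's pose just before it. camera_info takes no time and is no camera call; for the wrist camera it gives the pose at the moment of the call.
- manip.finish_job(): hands the job in; it is judged then, once.
The state is a dict: "time_s": time; "q": joint angles; "qd": joint speeds; "tau": joint torques, N m; "ee_pos": TCP position; "tool_rot": TCP orientation; "wrist_force": force on the tool from outside, world axes, zero at the start; "wrist_torque": the same for the moment, N m; "gripper_width": finger opening in mm; "gripper_force": force on a finger pad.
Only numpy, scipy, OpenCV 4.12 (cv2) and the standard library are available. Lean on these libraries where they do the work, as an engineer would, in place of code of your own. Each camera call takes 0.05 s, during which the arm holds its last target. There are 200 camera calls.

### The job

Set up the key copying machine for the next key: with a fingertip on the knurled traverse wheel, roll the carriage to the left until its black pointer lines up with the line on the gauge clip; move the carriage by this wheel only, without pushing the carriage itself. Then push the black clamp lever to the left, all the way round to its stop, to lock the carriage there, and leave the pointer on the line. Only roll and push: do not pick up, knock or shift the loose things lying on and around the machine.

Things in the scene. Friction and masses are not known exactly. Their poses are not given: they have to be found in the camera images.
- machine: Key duplicating machine, fixed, teal casting 380 mm deep, 420 mm wide. Origin: on the bench under the middle of its base; -x is its front (towards the robot), +y its left as the robot sees it, z up; yawed up to 0.22 rad. 'Left', 'front' mean this frame. Base top at z 75 mm, front edge at x -190 mm. Vices with red wings, 205 mm high, ride on the carriage, over 100 mm behind the wheel.
- wheel_top (a point): Top of the knurled steel wheel's rim, mid-width, 142 mm above the bench, at x -158, y -95 mm of the machine (front right); fixed, does not turn. Wheel 64 mm in diameter, 18 mm wide, axis level along the machine's x, between fixed round teal side plates (54 mm diameter, 6 mm thick each): only the outer 5 mm of rim stands free. Its block's top is 41 mm below this point.
- traverse_wheel (a joint): Wheel angle (rad); grows as the top of the rim is rolled to the machine's left (+y). It stays where it is left (friction, about 2 N at the rim). 1 rad is 32 mm of rim travel and moves the carriage 10 mm, the same way as the top of the rim (pinion and rack).
- carriage: Steel carriage that slides along the machine's y on two round bars, 100 x 190 x 34 mm, with two vices and their red wings on top. Origin: middle of its underside, 85 mm above the bench. Moves left (+y) by 10 mm per rad of the wheel; it is to be moved by the wheel only, not pushed itself. At the start its pointer is 14 to 38 mm to the right of the gauge mark.
- pointer_tip (a point): Tip of the black pointer blade, 5 mm wide and 2.5 mm thick, that sticks out of the carriage's front edge to the front over an aluminium scale bar; about 107 mm above the bench. It moves with the carriage.
- gauge_mark (a point): On the dark line, 2 mm wide, across the top of the brass gauge clip (10 mm in y, 24 mm in x) that sits on the scale bar, 102.5 mm above the bench; the line runs along the machine's x. The pointer passes 3 mm over it without touching. Lined up: pointer tip and this point have the same y in the machine's frame.
- clamp_lever (a joint): Angle of the clamp lever (rad): 0 with its handle pointing to the machine's front (-x), grows as the handle is pushed to the left (+y), clockwise seen from above, and stops at 1.22 (clamped). It starts at 0 to 0.25 and stays where it is left (friction, about 2 N at the handle's end).
- lever_pivot (a point): On the vertical axis of the clamp lever, 110 mm above the bench, at x = -150, y = +135 mm in the machine's frame (front left corner). Hub 26 mm in diameter, its top at 113 mm.
- lever_tip (a point): Middle of the ball, 19 mm in diameter, at the end of the clamp lever's black handle, 66 mm from the pivot axis and 119.5 mm above the bench; the handle is a 13 mm round bar that rises slightly from hub to ball. Moves with the lever.
- lock_cylinder: Loose nickel-plated lock cylinder, 64 x 34 x 17 mm, lying along y on the machine's base between wheel and lever. Origin: under the round barrel's middle. Not to be moved.
- padlock: Loose brass padlock, 46 mm wide, 65 mm high, standing. Origin: middle of its underside. Not to be moved.
- brush: Loose cleaning brush lying on the bench to the right of the machine. Origin: middle of its underside. Not to be moved.
- screwdriver: Loose screwdriver, 170 mm, lying on the bench to the left of the machine. Origin: middle of its underside. Not to be moved.
- spare_key: Loose steel key, 60 mm long, 4 mm thick, lying on the machine's base just right of the wheel. Origin: middle of its round bow, underside. Not to be moved.
- oil_can: Loose white plastic bottle, 52 mm in diameter, 130 mm high, standing on the right in front. Origin: middle of its underside. Not to be moved.

How it is judged (in metres and radians):
On the way, in this order (a step that is already met when the one before it is completed fails the run):
1. the pointer is rolled onto the gauge mark (y of pointer_tip in the frame of gauge_mark between -0.002 and 0.002 m and linear speed of carriage below 0.004 m/s), for 0.3 s.
2. the clamp lever is pushed round to its stop (value of joint clamp_lever above 1.1 rad), for 0.2 s.
At the end, for the whole second after the job is handed in: The pointer tip is within 2 mm of the gauge line, measured along the carriage's travel, and the clamp lever is at its stop (past 1.1 of 1.22 rad) (y of pointer_tip in the frame of gauge_mark between -0.002 and 0.002 m and value of joint clamp_lever above 1.1 rad); the robot touches nothing.
It fails at once if a loose thing on or around the machine is lifted, carried or shifted by more than 20 mm (distance of any of lock_cylinder, padlock, brush, screwdriver, spare_key, oil_can from where it was at the start of the episode above 0.02 m).
It fails at once if the carriage or its vices are pushed directly instead of by the wheel (contact force between any of the fingers, the arm and carriage above 2 N).
It also fails if it takes over 64 s, if anything falls off the work surface, if the arm or the gripper's body presses on something with over 40 N, if the wrist force passes 120 N, or if a joint passes its speed limit or range.

## Working session

There is one attempt and no reset: what is moved stays moved. The work goes in short steps, Python scripts to look and compute and a shell command to move; the robot and the scene stay as the last step left them, time stands still between calls to the robot, and variables do not carry over. Pictures are saved under pics/ and viewed, at most 10 in all, crops included, and the job is handed in when it is done.

```bash
mkdir -p pics; ls
python3 - <<'E'
from cell import observe, optics
import cv2,numpy as np
s=observe();print({k:np.round(v,2) for k,v in s.items()})
for n in("scene","top","wrist"):
    i=optics.camera_info(n);print(n,i)
    cv2.imwrite(f"pics/{n}0.png",optics.get_image(n)[:,:,::-1])
E
```

```text
pics
{'time_s': np.float64(0.0), 'q': array([ 58.26,   9.11,  91.57,   0.  ,  79.42, -12.04]), 'qd': array([ 0.01, -0.04,  0.03, -0.03,  0.06, -0.02]), 'tau': array([-0.000e+00, -3.960e+01, -3.314e+01, -0.000e+00,  1.000e-02,
        0.000e+00]), 'ee_pos': array([193.5 , 540.82, 230.31]), 'tool_rot': array([-1.7989e+02, -2.0000e-02,  1.6030e+02]), 'wrist_force': array([-0.7 , -0.85,  0.71]), 'wrist_torque': array([ 0.04, -0.04, -0.01]), 'gripper_force': np.float64(0.0), 'gripper_width': np.float64(85.42)}
scene {'fov_y': 52.06613793615287, 'cx': 313.1266457200273, 'cy': 241.37950474603363, 'rvec': array([ 1.21146212,  2.07699305, -1.11152086]), 'tvec': array([ 289.51988554, -150.52899125, 1709.4111409 ])}
top {'fov_y': 49.708960478327654, 'cx': 321.899373268273, 'cy': 242.91393893531287, 'rvec': array([ 2.18292258, -2.18623613,  0.07192416]), 'tvec': array([ -17.91095751,  530.61956562, 1085.83402494])}
wrist {'fov_y': 66.3291250298622, 'cx': 310.4278260434212, 'cy': 236.63357326295122, 'rvec': array([-2.37675866, -1.67236375, -0.23168475]), 'tvec': array([-575.16813525,  -35.42163769,  378.12623492])}
```

View pics/top0.png

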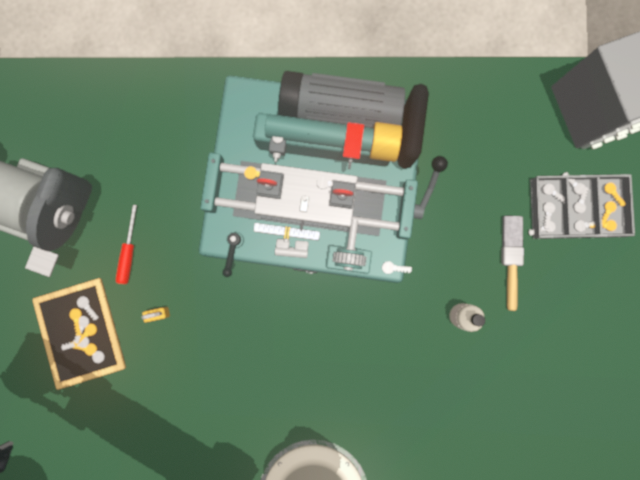

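View pics/scene0.png

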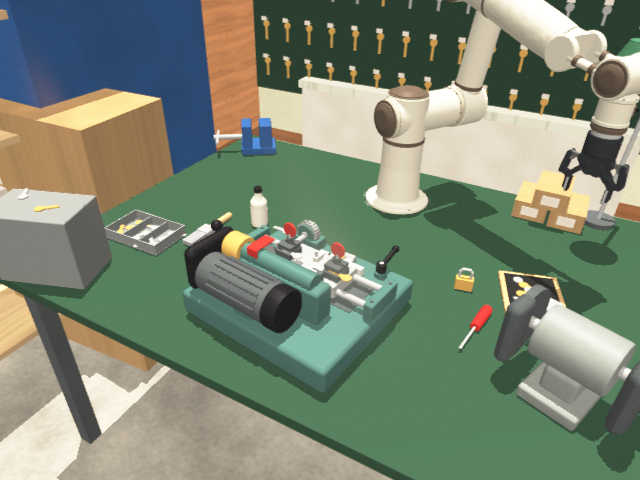

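The top view shows the machine at centre, lever hub near (234,240), wheel near (349,258), and pointer and clip near (290–302,230). The bottle, brush, key, cylinder, padlock and screwdriver surround it. I'll zoom in.

Run:
```python
import cv2
a=cv2.imread("pics/top0.png")[190:300,200:420]
cv2.imwrite("pics/topc.png",cv2.resize(a,None,fx=3.6,fy=3.6,interpolation=cv2.INTER_CUBIC))
```

```text
(no output)
```

View pics/topc.png

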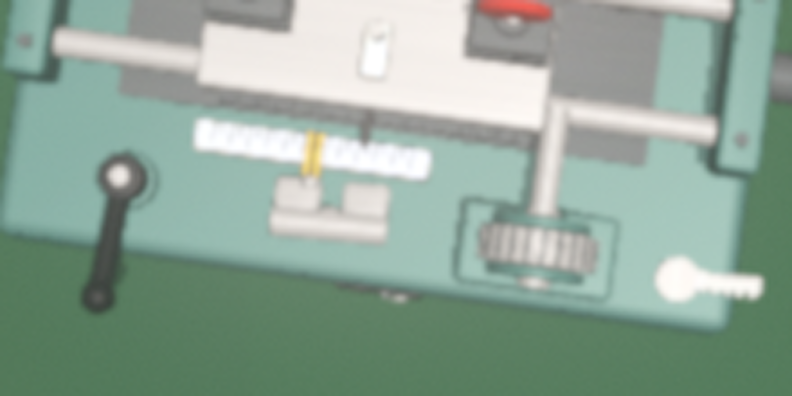

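The crop puts the hub at full-image (233.3,239.2), the wheel top at (349.4,258.3), and the lever ball at (226.9,272.8). The pointer tip is at (302,229) and the clip line at (287,233). Next I'll fit the machine pose.

```bash
cat > h.py <<'E'
import numpy as np,cv2
from scipy.optimize import least_squares
from cell import observe,optics
def K(i):
    f=240/np.tan(np.radians(i["fov_y"]/2));return np.array([[f,0,i["cx"]],[0,f,i["cy"]],[0,0,1]])
def back(i,uv,z):
    R=cv2.Rodrigues(np.array(i["rvec"]))[0];c=-R.T@np.array(i["tvec"])
    d=R.T@np.linalg.inv(K(i))@np.array([*uv,1.]);return c+d*(z-c[2])/d[2]
def proj(i,P):
    return cv2.projectPoints(np.float64(P).reshape(-1,1,3),np.array(i["rvec"]),np.array(i["tvec"]),K(i),None)[0][:,0]
def m2w(p,P):
    P=np.atleast_2d(P);c,s=np.cos(p[2]),np.sin(p[2])
    return np.c_[p[0]+c*P[:,0]-s*P[:,1],p[1]+s*P[:,0]+c*P[:,1],P[:,2]]
def w2m(p,P):
    P=np.atleast_2d(P);c,s=np.cos(p[2]),np.sin(p[2]);x,y=P[:,0]-p[0],P[:,1]-p[1]
    return np.c_[c*x+s*y,-s*x+c*y,P[:,2]]
E
python3 - <<'E'
from h import *
i=optics.camera_info("top")
uv=np.array([[233.3,239.2],[349.4,258.3]]);M=[[-150,135,113],[-158,-95,142]]
r=least_squares(lambda p:(proj(i,m2w(p,M))-uv).ravel(),[700,0,-.1])
p=r.x;print(p,r.fun)
np.save("p.npy",p)
print("wheel",m2w(p,M))
for n,u,z in(("ball",(226.9,272.8),119.5),("ptr",(301.9,228.9),107),("clip",(286.9,233),102.5),("bottlecap",(478,320),130),("cornerR",(400.6,281),72)):
    w=back(i,u,z);print(n,w,w2m(p,w))
w=observe();c=optics.camera_info("wrist");R=cv2.Rodrigues(c["rvec"])[0];print("camera world",-R.T@c["tvec"],"axis",R[2])
E
```

```text
[ 6.62079064e+02  7.07804362e-01 -1.36021620e-01] [-0.54450434 -0.09983291  0.52663289  0.08814391]
wheel [[531.77091308 154.8012365  113.        ]
 [492.65621661 -71.9895052  142.        ]]
ball [466.09554959 164.27416915 119.5       ] [[-216.35329474  135.47968639  119.5       ]]
ptr [552.09409844  20.22096582 107.        ] [[-111.61510361    4.41868108  107.        ]]
clip [544.46270119  49.97421353 102.5       ] [[-123.21062874   32.86227034  102.5       ]]
bottlecap [ 376.04968538 -314.47572432  130.        ] [[-240.64772002 -351.05859478  130.        ]]
cornerR [ 449.6486311  -177.44541484   72.        ] [[-186.31024611 -205.31378543   72.        ]]
camera world [129.3727909  564.9964084  373.14872027] axis [ 0.25671066 -0.09262859 -0.96203928]
```

```bash
python3 -m handwheel '[[[0,0,0,0,0,-6],[0,0,0,0,0,-6],[-21,-31.5,2.5,0,0,0],[-21,-31.5,2.5,0,0,0],[-21,-31.5,2.5,0,0,0],[-21,-31.5,2.5,0,0,0],[-21,-31.5,2.5,0,0,0],[-21,-31.5,2.5,0,0,0],[-21,-31.5,2.5,0,0,0],[-21,-31.5,2.5,0,0,0],[-21,-31.5,2.5,0,0,0],[-21,-31.5,2.5,0,0,0],[-21,-31.5,2.5,0,0,0],[-21,-31.5,2.5,0,0,0],[-21,-31.5,2.5,0,0,0],[-21,-31.5,2.5,0,0,0],[-21,-31.5,2.5,0,0,0],[-21,-31.5,2.5,0,0,0],[-21,-31.5,2.5,0,0,0],[-21,-31.5,2.5,0,0,0]]]' 0 20; python3 -m handwheel '[[[0,0,0,0,0,0],[0,0,0,0,0,0],[0,0,0,0,0,0]]]'
python3 - <<'E'
from h import *
s=observe();print(s["time_s"],s["ee_pos"],s["tool_rot"],s["gripper_width"],s["wrist_force"],w2m(np.load("p.npy"),s["ee_pos"]))
i=optics.camera_info("wrist");im=optics.get_image("wrist");cv2.imwrite("pics/w1.png",im[:,:,::-1])
import pickle;pickle.dump(i,open("w1.pkl","wb"))
E
```

```text
time_s: 1.82
ee_pos: [492.7, -73.1, 185.9]
tool_rot: [180.0, -0.0, 172.3]
wrist_force: [0.3, 0.6, 0.9]
gripper_width: -0.0
gripper_force: 0.0
time_s: 2.07
ee_pos: [492.0, -70.8, 185.8]
tool_rot: [180.0, -0.1, 172.3]
wrist_force: [-0.5, 0.1, -0.6]
gripper_width: -0.3
gripper_force: 0.0
2.0667 [491.97956559 -70.82194943 185.8351395 ] [ 1.79959413e+02 -7.60014536e-02  1.72279639e+02] -0.27166550389688177 [-0.53266788  0.06275165 -0.56555844] [[-158.82872457  -93.9349842   185.8351395 ]]
```

View pics/w1.png

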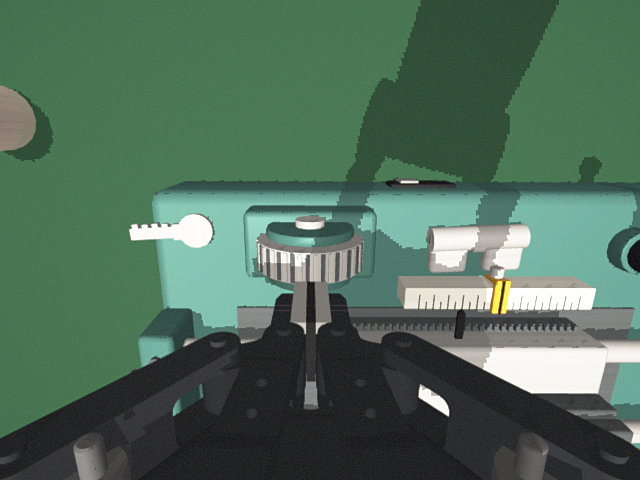

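The wrist view shows the fingertips right behind/above the wheel (wheel centre ~(310,250)), the pointer tip near (461,312), and the clip line near (501,295).

```bash
cat >> h.py <<'E'
def meas(ptr,clip,i,p=None):
    p=np.load("p.npy") if p is None else p
    a=w2m(p,back(i,ptr,107))[0];b=w2m(p,back(i,clip,102.5))[0]
    return a.round(1),b.round(1),round(b[1]-a[1],2)
E
python3 - <<'E'
from h import *
import pickle
i=pickle.load(open("w1.pkl","rb"));p=np.load("p.npy")
print(meas((461,312),(501.5,280),i),meas((461,335),(500.5,312),i))
im=cv2.imread("pics/w1.png")
cv2.imwrite("pics/w1c.png",cv2.resize(im[220:350,380:560],None,fx=4.4,fy=4.4,interpolation=cv2.INTER_CUBIC))
print("wheel front/back edge?",proj(i,m2w(p,[[-167,-95,142],[-149,-95,142],[-150,135,113],[-190,-95,75]])))
E
```

```text
(array([-112.3,    7.2,  107. ]), array([-133.3,   33.5,  102.5]), np.float64(26.26)) (array([-95. ,   9.2, 107. ]), array([-109.9,   36.1,  102.5]), np.float64(26.98))
wheel front/back edge? [[306.92963486 249.83959209]
 [306.99862264 281.20396369]
 [676.6371785  261.56301488]
 [307.60655245 188.46116357]]
```

View pics/w1c.png

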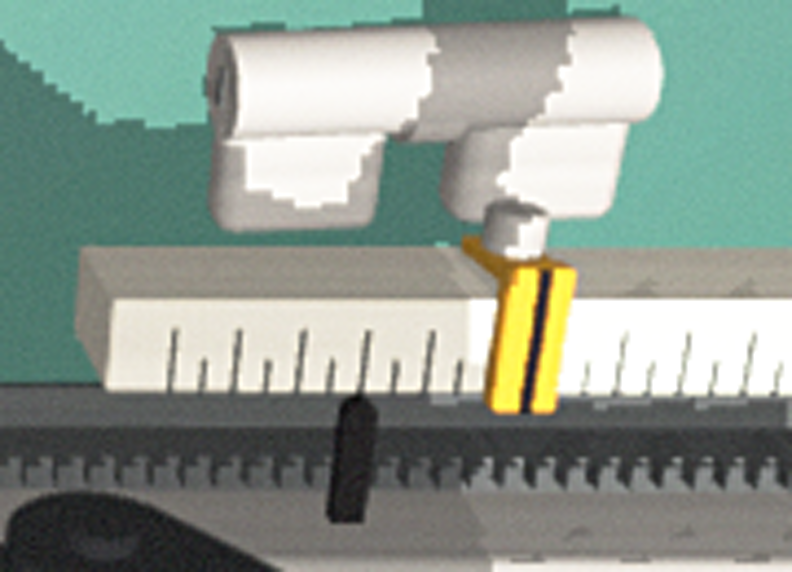

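```bash
python3 -m handwheel '[[[0,-13,0,0,0,0],[0,0,15,0,0,0],[0,0,15,0,0,0],[0,0,8,0,0,0],[0,0,2,0,0,0],[0,0,0,0,0,0],[0,0,0,0,0,0]]]'; python3 -m handwheel '[[[0,0,1,0,0,0],[0,0,0.5,0,0,0],[0,0,0.5,0,0,0],[0,0,0,0,0,0]]]';python3 -m handwheel '[[[0,0,1,0,0,0],[0,0,0,0,0,0]]]';python3 -m handwheel '[[[0,0,1,0,0,0],[0,0,0,0,0,0]]]'
```

```text
time_s: 2.7
ee_pos: [491.0, -83.7, 147.0]
tool_rot: [-180.0, 0.1, 172.4]
wrist_force: [-0.0, 0.8, 0.1]
gripper_width: 0.0
gripper_force: 0.0
time_s: 3.03
ee_pos: [490.8, -84.1, 144.5]
tool_rot: [-180.0, 0.0, 172.3]
wrist_force: [0.2, -0.8, 0.1]
gripper_width: 0.3
gripper_force: 0.0
time_s: 3.2
ee_pos: [490.6, -84.1, 143.2]
tool_rot: [180.0, -0.0, 172.3]
wrist_force: [1.1, 0.8, 0.0]
gripper_width: -0.0
gripper_force: 0.0
time_s: 3.37
ee_pos: [490.6, -84.1, 142.1]
tool_rot: [180.0, -0.0, 172.3]
wrist_force: [0.5, -0.8, -0.4]
gripper_width: 0.1
gripper_force: 0.0
```

```bash
python3 -m handwheel '[[[0,0,1,0,0,0],[0,0,0,0,0,0]]]';python3 -m handwheel '[[[0,0,1,0,0,0],[0,0,0,0,0,0]]]'; python3 -m handwheel '[[[0,0,1,0,0,0],[0,0,0,0,0,0]]]'
```

```text
time_s: 3.53
ee_pos: [490.8, -84.1, 141.4]
tool_rot: [-180.0, 0.0, 172.3]
wrist_force: [-0.5, 0.7, 0.1]
gripper_width: -0.2
gripper_force: 0.3
time_s: 3.7
ee_pos: [490.9, -84.3, 141.1]
tool_rot: [-180.0, 0.0, 172.3]
wrist_force: [-1.7, 0.3, 6.4]
gripper_width: -0.0
gripper_force: 2.6
time_s: 3.87
ee_pos: [491.0, -84.6, 140.9]
tool_rot: [-179.9, 0.0, 172.3]
wrist_force: [-5.2, -0.1, 10.7]
gripper_width: -0.4
gripper_force: 4.9
```

```bash
python3 -m handwheel '[[[0,3,0,0,0,0],[0,3,0,0,0,0],[0,3,0,0,0,0],[0,3,0,0,0,0],[0,3,0,0,0,0]]]';python3 -m handwheel '[[[0,3,0,0,0,0],[0,3,0,0,0,0],[0,3,0,0,0,0],[0,3,0,0,0,0],[0,3,0,0,0,0],[0,0,0,0,0,0]]]'
cat > look.py <<'E'
from h import *
import sys,pickle
n=sys.argv[1];x0,y0,x1,y1=map(int,sys.argv[2:6])
s=observe();i=optics.camera_info("wrist");im=optics.get_image("wrist")[:,:,::-1]
pickle.dump(i,open(n+".pkl","wb"));cv2.imwrite(f"pics/{n}_full.png",im)
k=min(800/(x1-x0),600/(y1-y0));cv2.imwrite(f"pics/{n}.png",cv2.resize(im[y0:y1,x0:x1],None,fx=k,fy=k,interpolation=cv2.INTER_CUBIC))
print(s["time_s"],w2m(np.load("p.npy"),s["ee_pos"]),s["wrist_force"],"scale",k)
E
python3 look.py w2 180 200 580 480
```

```text
time_s: 4.28
ee_pos: [493.0, -70.4, 141.8]
tool_rot: [-179.8, 0.0, 172.3]
wrist_force: [-6.5, -1.4, 16.0]
gripper_width: 0.0
gripper_force: 7.9
time_s: 4.78
ee_pos: [495.2, -54.2, 139.8]
tool_rot: [-180.0, 0.1, 172.3]
wrist_force: [-0.1, 0.9, 4.3]
gripper_width: 0.3
gripper_force: 2.1
4.7833 [[-157.86011742  -77.04676303  139.78502749]] [-0.07259739  0.92659107  4.29532818] scale 2.0
```

View pics/w2.png

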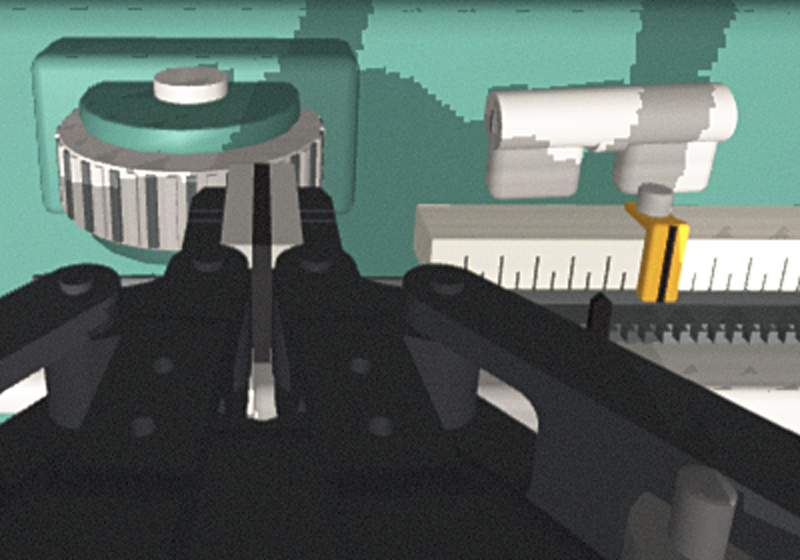

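The pointer has moved left: tip at full-image (479.5,347.5), clip line from (516.5,314) to (512.5,350). Rolling works.

Run:
```python
from h import *
import pickle
i=pickle.load(open("w2.pkl","rb"))
print(meas((479.5,347.5),(512.5,350),i),meas((479.5,347.5),(516.5,314),i))
i=pickle.load(open("w1.pkl","rb"))
print(meas((461.4,310.2),(499.8,313.6),i))
```

```text
(array([-113.9,   15.7,  107. ]), array([-109.4,   36.7,  102.5]), np.float64(21.01)) (array([-113.9,   15.7,  107. ]), array([-131.7,   35.4,  102.5]), np.float64(19.78))
(array([-113.6,    7.3,  107. ]), array([-108.7,   35.8,  102.5]), np.float64(28.48))
```

```bash
python3 -m handwheel '[[[0,0,-10,0,0,0],[0,-16,0,0,0,0],[0,-14,0,0,0,0],[0,-14,0,0,0,0],[0,0,0,0,0,0],[0,0,6,0,0,0],[0,0,4,0,0,0],[0,0,0,0,0,0],[0,0,0,0,0,0]]]'; python3 -m handwheel '[[[0,3,0,0,0,0],[0,3,0,0,0,0],[0,3,0,0,0,0],[0,3,0,0,0,0],[0,3,0,0,0,0],[0,3,0,0,0,0],[0,3,0,0,0,0]]]';python3 -m handwheel '[[[0,3,0,0,0,0],[0,3,0,0,0,0],[0,3,0,0,0,0],[0,3,0,0,0,0],[0,3,0,0,0,0],[0,3,0,0,0,0],[0,3,0,0,0,0],[0,0,0,0,0,0]]]'; python3 look.py w3 400 270 560 390
```

```text
time_s: 5.58
ee_pos: [488.4, -97.1, 138.6]
tool_rot: [180.0, -0.1, 172.3]
wrist_force: [0.5, -0.3, -0.1]
gripper_width: 0.1
gripper_force: 0.0
time_s: 6.17
ee_pos: [491.9, -78.2, 141.7]
tool_rot: [-179.8, 0.0, 172.3]
wrist_force: [-8.1, -2.9, 15.3]
gripper_width: 0.3
gripper_force: 7.7
time_s: 6.83
ee_pos: [495.1, -55.9, 140.3]
tool_rot: [-180.0, 0.1, 172.3]
wrist_force: [-1.1, 1.5, 7.6]
gripper_width: 0.2
gripper_force: 3.1
6.8333 [[-157.75059265  -78.70667807  140.28688575]] [-1.1000755   1.45347757  7.55676264] scale 5.0
```

View pics/w3.png

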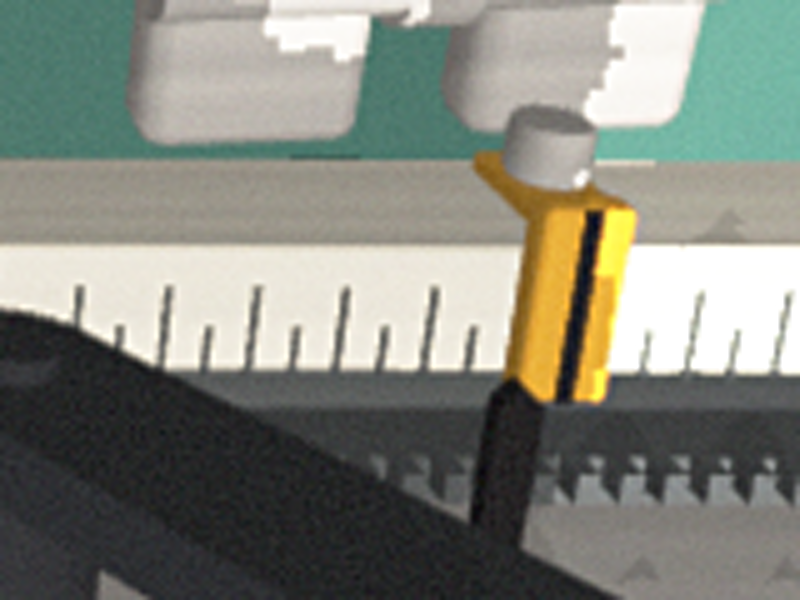

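The pointer tip is now at full-image (503,346.4) and the line end at (513.2,350), so it is close.

Run:
```python
from h import *
import pickle
i=pickle.load(open("w3.pkl","rb"))
print(meas((503,346.4),(513.2,350),i),meas((503,346.4),(514,343),i))
```

```text
(array([-114.1,   27. ,  107. ]), array([-109. ,   35.7,  102.5]), np.float64(8.74)) (array([-114.1,   27. ,  107. ]), array([-113.4,   35.5,  102.5]), np.float64(8.51))
```

```bash
python3 -m handwheel '[[[0,0,-10,0,0,0],[0,-16,0,0,0,0],[0,-14,0,0,0,0],[0,0,0,0,0,0],[0,0,0,0,0,0],[0,0,6,0,0,0],[0,0,4,0,0,0],[0,0,0,0,0,0],[0,0,0,0,0,0]]]'; python3 -m handwheel '[[[0,3,0,0,0,0],[0,3,0,0,0,0],[0,3,0,0,0,0],[0,3,0,0,0,0],[0,3,0,0,0,0],[0,3,0,0,0,0],[0,2,0,0,0,0],[0,2,0,0,0,0],[0,0,0,0,0,0],[0,0,0,0,0,0]]]'; python3 look.py w4 400 270 560 390
```

```text
time_s: 7.63
ee_pos: [490.8, -86.6, 140.3]
tool_rot: [-179.9, 0.0, 172.4]
wrist_force: [-3.7, -1.5, 8.1]
gripper_width: 0.1
gripper_force: 4.6
time_s: 8.47
ee_pos: [494.1, -64.1, 141.6]
tool_rot: [-179.9, 0.1, 172.4]
wrist_force: [-6.3, 0.7, 16.5]
gripper_width: -0.2
gripper_force: 8.5
8.4667 [[-157.68648551  -86.96499545  141.63429718]] [-6.29106239  0.70565383 16.4569132 ] scale 5.0
```

View pics/w4.png

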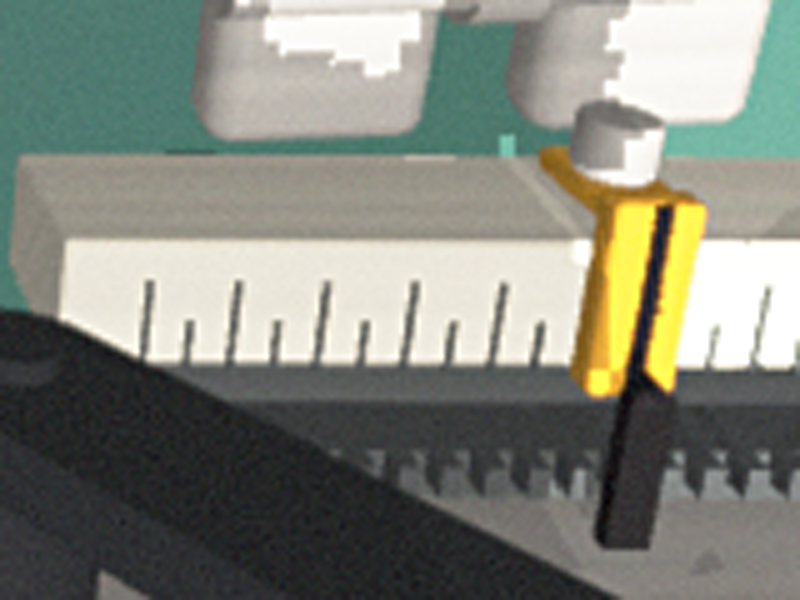

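The pointer tip is at full-image (529.8,345.6) and the line runs (532.8,311.6)–(528.2,344.4). That is nearly aligned before the parallax correction.

Run:
```python
from h import *
import pickle
i=pickle.load(open("w4.pkl","rb"))
print(meas((529.8,345.6),(528.2,344.4),i),meas((529.8,345.6),(532.8,311.6),i))
```

```text
(array([-113.9,   34. ,  107. ]), array([-111.8,   36. ,  102.5]), np.float64(2.03)) (array([-113.9,   34. ,  107. ]), array([-132.2,   35.2,  102.5]), np.float64(1.19))
```

```bash
python3 -m handwheel '[[[0,1.5,0,0,0,0],[0,1.5,0,0,0,0],[0,1.5,0,0,0,0],[0,1.5,0,0,0,0],[0,0,0,0,0,0],[0,0,0,0,0,0],[0,0,-3,0,0,0],[0,0,-10,0,0,0],[0,20,-15,0,0,0],[0,20,-15,0,0,0],[0,20,-15,0,0,0],[0,0,-15,0,0,0],[0,0,0,0,0,0],[0,0,0,0,0,0],[0,0,0,0,0,0]]]'; python3 look.py w5 300 200 500 350
```

```text
time_s: 9.77
ee_pos: [501.6, 1.0, 211.3]
tool_rot: [180.0, -0.1, 172.3]
wrist_force: [0.3, 0.2, -0.5]
gripper_width: 0.0
gripper_force: 0.0
9.7667 [[-159.01031098  -21.42893433  211.25060032]] [ 0.25937363  0.20471234 -0.48100445] scale 4.0
```

View pics/w5.png

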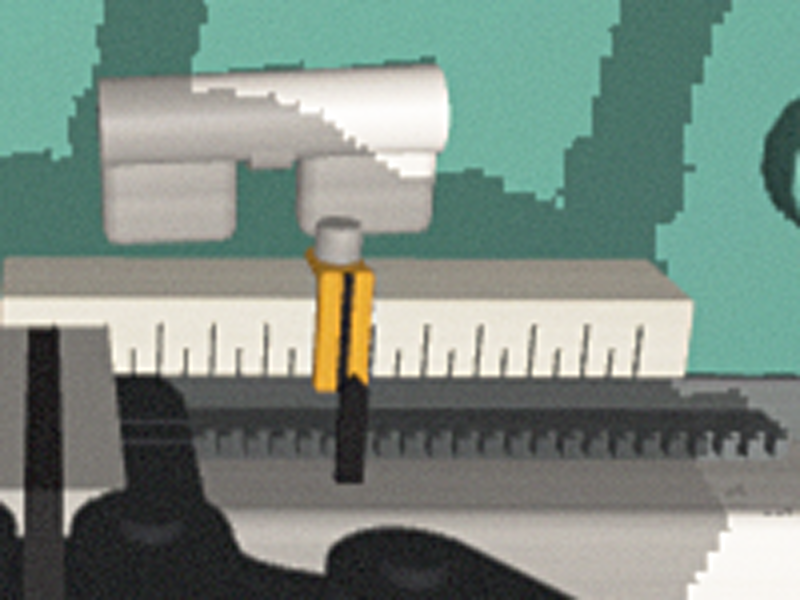

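The pointer tip is at full-image (388.5,294.5), with the line from (387,268) to (386,293.5).

Run:
```python
from h import *
import pickle
i=pickle.load(open("w5.pkl","rb"))
print(meas((388.5,294.5),(386,293.5),i),meas((388.5,294.5),(387,268),i))
# pixel of pointer and line as intensity profiles
im=cv2.cvtColor(cv2.imread("pics/w5_full.png"),cv2.COLOR_BGR2GRAY).astype(int)
for r in (270,275,280,285,290,292,294,296,298,300,305,310,315,319): print(r,im[r,378:398])
```

```text
(array([-113.5,   36.5,  107. ]), array([-112.2,   35.7,  102.5]), np.float64(-0.86)) (array([-113.5,   36.5,  107. ]), array([-132.5,   35.3,  102.5]), np.float64(-1.28))
270 [144 111 155 179 184 183 176 143  47  28  97 185 182 181 179 148 144 146
 144 148]
275 [220 116 161 186 181 182 178 112  36  60 154 188 181 177 180 200 222 221
 218 221]
280 [199 122 167 181 178 181 177  61  20  77 185 185 178 176 195 232 235 230
 231 227]
285 [166 142 175 182 181 176 137  50  27  96 184 186 176 183 147 142 236 232
 228 231]
290 [136 160 180 179 179 175 109  35  56 150 184 182 178 169  88 175 235 234
 231 234]
292 [117 164 180 179 180 175  81  27  65 156 187 185 183 172 131 213 241 237
 239 237]
294 [103 171 183 178 179 178  79  29  33  63  32  81 155 185  90 110 120 121
 122 125]
296 [114 176 187 179 181 180  65  17  24  32  38  30  42  79  88  87  92  85
  89  90]
298 [ 85  98 102 102 100 103  66  29  32  34  43  41  28  42  67  88  87  85
  93  88]
300 [93 93 90 87 91 93 70 29 38 37 35 37 37 41 78 93 87 88 90 88]
305 [54 56 55 55 59 57 24 39 40 36 40 35 40 36 62 60 63 55 54 60]
310 [96 92 58 70 95 87 35 35 31 40 30 32 37 64 96 62 59 88 90 90]
315 [106 110 109 108 108  87  36  34  29  35  33  40  45  95 108 108 105 110
 110 107]
319 [112 111 116 113 113  69  21  27  28  25  35  28  51 115 116 116 113 114
 114 118]
```

```bash
python3 -m handwheel '[[[-10,15,0,0,0,0],[-10,15,0,0,0,0],[-10,14,0,0,0,0],[-10,13,0,0,0,0],[0,0,0,0,0,0],[0,0,0,0,0,0],[0,0,0,0,0,0]]]'; python3 look.py w6 260 180 360 255
python3 - <<'E'
import cv2
im=cv2.cvtColor(cv2.imread("pics/w6_full.png"),cv2.COLOR_BGR2GRAY).astype(int)
for r in range(205,275,4): print(r,im[r,300:326])
E
```

```text
time_s: 10.4
ee_pos: [548.7, 51.6, 211.3]
tool_rot: [-180.0, -0.1, 172.3]
wrist_force: [-0.3, -1.0, -0.8]
gripper_width: -0.0
gripper_force: 0.0
10.4 [[-119.23773137   35.08480869  211.32635212]] [-0.32212932 -0.95238855 -0.79949306] scale 8.0
205 [146 153 182 190 184 214 238 249 255 255 255 255 186 153 132 128 166 172
 168 163 167 169 167 167 169 166]
209 [151 149 144 137 183 165 234 244 250 253 245 166 152 145 133 115  97  92
  92  91  91  90  93  97  91  96]
213 [142 149 140 110 119 149 178 191 190 196 185 135 123 121 106 101  96  99
  95  98  95  96  97  96  99  98]
217 [147 142 149 224 235 232 232 235 140  64  63 149 178 182 178 176 143 128
 133 131 134 135 133 132 132 131]
221 [145 139 153 224 232 231 230 234 137  68  83 147 178 181 171 174 138 130
 135 132 130 134 135 132 132 134]
225 [255 255 251 223 230 231 231 235 138  61  82 148 177 181 174 171 173 226
 226 224 224 222 223 225 221 225]
229 [255 255 250 221 230 230 230 234 139  34  56 150 180 180 172 169 168 224
 178 223 224 221 223 219 223 225]
233 [255 255 250 226 228 229 231 233 141  57  58 146 178 181 172 169 168 221
 1
[... 311 characters left out ...]
 38  48 111 120  98
  92  94  94  90  99  94  99  89]
249 [86 83 90 87 85 79 91 84 58 38 38 41 36 44 46 74 90 85 86 84 87 85 84 85
 87 86]
253 [85 84 84 86 83 84 87 86 57 45 42 41 39 36 44 77 86 85 87 82 84 86 86 86
 86 89]
257 [55 56 58 55 53 56 50 54 44 38 44 35 36 40 34 48 56 50 55 54 48 55 51 55
 49 56]
261 [79 85 86 85 92 91 88 87 50 40 33 34 34 35 41 76 86 97 91 88 86 83 86 86
 89 93]
265 [88 90 89 90 88 87 96 91 56 34 33 33 39 39 43 80 89 93 94 90 88 90 89 90
 85 94]
269 [105 108 105 107 108 109 110 107  55  37  38  31  35  30  46  92 108 108
 110 108 103 108 110 105 109 105]
273 [107 110 105 109 107 108 106 113 108 105 106 105 107 111 112 106 103 104
 107 108 107 107 109 106 108 107]
```

View pics/w6.png

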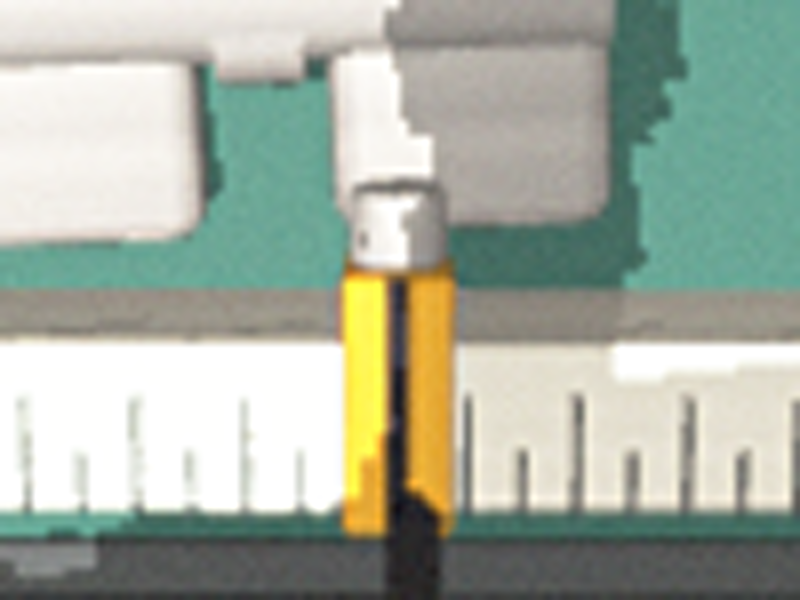

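The centred view shows the clip line at column 309.4 and the pointer at 311.2, so the pointer overshot by about 1.3 mm to the left. I'll roll it back about 4.5 mm of rim.

```bash
python3 -m handwheel '[[[10,-31,0,0,0,0],[10,-31,0,0,0,0],[10,-31,0,0,0,0],[9,-31,0,0,0,0],[0,0,20,0,0,0],[0,0,20,0,0,0],[0,0,15,0,0,0],[0,0,10,0,0,0],[0,0,4,0,0,0],[0,0,3,0,0,0],[0,0,0,0,0,0],[0,0,0,0,0,0]]]';python3 -m handwheel '[[[0,-1,0,0,0,0],[0,-1,0,0,0,0],[0,-1,0,0,0,0],[0,-1,0,0,0,0],[0,-0.5,0,0,0,0],[0,0,0,0,0,0],[0,0,0,0,0,0],[0,0,0,0,0,0]]]';python3 -m handwheel '[[[0,0,-4,0,0,0],[0,0,-10,0,0,0],[0,0,-20,0,0,0],[0,0,-20,0,0,0],[-10,31,-18,0,0,0],[-10,31,0,0,0,0],[-10,31,0,0,0,0],[-9,31,0,0,0,0],[0,0,0,0,0,0],[0,0,0,0,0,0],[0,0,0,0,0,0],[0,0,0,0,0,0]]]'; python3 look.py w7 260 180 360 255
cat > prof.py <<'E'
import cv2,sys
im=cv2.cvtColor(cv2.imread(sys.argv[1]),cv2.COLOR_BGR2GRAY).astype(int)
for r in [217,221,225,229,233,249,253,257,261,265,269]: print(r,im[r,298:324])
E
python3 prof.py pics/w7_full.png
```

```text
time_s: 11.45
ee_pos: [492.8, -65.5, 141.8]
tool_rot: [-180.0, -0.2, 172.3]
wrist_force: [-10.3, 1.5, 11.0]
gripper_width: -0.5
gripper_force: 5.6
time_s: 12.12
ee_pos: [492.2, -69.4, 141.8]
tool_rot: [180.0, -0.2, 172.3]
wrist_force: [-9.9, 3.7, 11.8]
gripper_width: -0.0
gripper_force: 6.0
time_s: 13.12
ee_pos: [548.9, 46.9, 212.7]
tool_rot: [-180.0, 0.0, 172.2]
wrist_force: [0.1, 0.2, 0.6]
gripper_width: -0.3
gripper_force: 0.0
13.1167 [[-118.43151208   30.3928659   212.71743852]] [0.0886148  0.21837498 0.59214915] scale 8.0
217 [156 152 149 152 152 151 151 153 153 149 149 168 232 235 180 173 177  61
  30  71 181 179 178 174 159 118]
221 [255 255 255 255 255 255 255 255 255 255 255 209 187 197 175 177 176  60
  34  94 181 181 176 171 161 151]
225 [255 255 255 255 255 255 255 255 255 255 255 222 167 172 176 176 175  58
  36  91 175 180 176 173 153 164]
229 [255 255 255 255 255 255 255 255 255 255 255 226 220 177 174 172 174  60
  36  93 181 183 173 167 165 191]
233 [255 255 255 255 255 255 255 255 255 255 255 177 165 173 176 173 173  61
  23  95 177 182 171 172 161 188]
249 [82 86 85 88 87 85 80 82 83 85 82 90 86 86 91 55 36 36 42 39 34 46 76 84
 86 86]
253 [52 53 51 47 52 50 51 53 52 48 53 53 45 48 51 40 42 31 38 38 35 45 47 48
 53 50]
257 [68 72 67 78 88 88 83 65 67 72 88 93 92 87 65 47 36 36 39 36 37 41 63 78
 93 91]
261 [86 85 83 85 89 89 82 84 83 88 91 89 90 90 87 51 36 39 42 40 38 43 76 91
 90 88]
265 [105 103 101 104 101 103 101 101 101 104 103 105 101 108 101  60  40  37
  45  32  33  48  90 108 104 103]
269 [108 106 105 109 102 105 102 102 102 103 103 104 103 101 103 100 103 103
 103 103 101 103 105 108 108 105]
```

The pointer centre is now 316.2 against line 315.9, an error of about 0.2 mm. Next I'll move to the lever, on its right side.

```bash
python3 -m handwheel '[[[18.4,17,0,0,0,0],[18.4,17,0,0,0,0],[18.4,17,0,0,0,0],[18.4,17,0,0,0,0],[0,0,0,0,0,0],[0,0,25,0,0,0],[0,0,25,0,0,0],[0,0,25,0,0,0],[0,0,20,0,0,0],[0,0,7,0,0,0],[0,0,0,0,0,0],[0,0,0,0,0,0]]]';python3 - <<'E'
from h import *
s=observe();print(w2m(np.load("p.npy"),s["ee_pos"]),s["wrist_force"],s["q"])
E
```

```text
time_s: 14.17
ee_pos: [485.7, 124.5, 111.0]
tool_rot: [180.0, 0.0, 172.3]
wrist_force: [0.5, -0.3, 0.6]
gripper_width: 0.2
gripper_force: 0.0
[[-191.48940265   98.6885692   111.04803754]] [ 0.5475013  -0.31039501  0.55241029] [ 5.40031404e-01  5.65495277e+00  1.09698466e+02 -6.74008031e-03
  6.45992833e+01 -8.17072938e+01]
```

```bash
python3 -m handwheel '[[[0,5,0,0,0,0],[0,5,0,0,0,0],[0,5,0,0,0,0],[1.7,3.7,0,0,0,5],[1.7,3.7,0,0,0,5],[1.7,3.7,0,0,0,5],[1.7,3.7,0,0,0,5],[1.7,3.7,0,0,0,5],[1.7,3.7,0,0,0,5],[1.7,3.7,0,0,0,5],[1.7,3.7,0,0,0,5]]]';python3 - <<'E'
from h import *
s=observe();print(w2m(np.load("p.npy"),s["ee_pos"]),s["wrist_force"])
E
python3 -m handwheel '[[[1.7,3.7,0,0,0,5],[1.7,3.7,0,0,0,5],[1.7,3.7,0,0,0,5],[1.7,3.7,0,0,0,5],[1.7,3.7,0,0,0,5],[1.7,3.7,0,0,0,5],[0,1,0,0,0,0],[0,0,0,0,0,0],[0,0,0,0,0,0]]]';python3 - <<'E'
from h import *
s=observe();print(w2m(np.load("p.npy"),s["ee_pos"]),s["wrist_force"])
E
```

```text
time_s: 15.08
ee_pos: [488.2, 172.0, 111.3]
tool_rot: [180.0, 0.1, 132.1]
wrist_force: [-0.7, -2.7, 1.1]
gripper_width: -0.1
gripper_force: 1.3
[[-195.51963454  146.13920731  111.2834539 ]] [-0.71180416 -2.67721609  1.12462179]
time_s: 15.83
ee_pos: [502.7, 192.1, 110.8]
tool_rot: [179.9, -0.0, 102.4]
wrist_force: [-0.2, -0.0, 1.5]
gripper_width: -0.1
gripper_force: 0.6
[[-183.87448331  167.98559454  110.78779282]] [-0.1786212  -0.00582504  1.45992289]
```

```bash
python3 -m handwheel '[[[0,1,0,0,0,0],[0,1,0,0,0,0],[0,0,0,0,0,0]]]';python3 -m handwheel '[[[0,1,0,0,0,0],[0,1,0,0,0,0],[0,0,0,0,0,0]]]'
```

```text
time_s: 16.08
ee_pos: [504.3, 192.4, 110.5]
tool_rot: [-180.0, -0.0, 102.3]
wrist_force: [-1.7, 0.5, 2.3]
gripper_width: -0.3
gripper_force: 1.4
time_s: 16.33
ee_pos: [506.4, 192.7, 110.3]
tool_rot: [-180.0, -0.0, 102.3]
wrist_force: [-2.1, 0.0, 2.6]
gripper_width: 0.0
gripper_force: 1.3
```

Still moving freely at about 2 N of friction, so I'll push on until it stops.

```bash
python3 -m handwheel '[[[0,1.5,0,0,0,0],[0,1.5,0,0,0,0],[0,0,0,0,0,0]]]';python3 -m handwheel '[[[0,1.5,0,0,0,0],[0,1.5,0,0,0,0],[0,0,0,0,0,0]]]'; python3 -m handwheel '[[[0,1.5,0,0,0,0],[0,1.5,0,0,0,0],[0,0,0,0,0,0]]]'
```

```text
time_s: 16.58
ee_pos: [507.7, 193.1, 110.1]
tool_rot: [-179.7, -0.0, 102.3]
wrist_force: [-8.4, -0.9, 7.2]
gripper_width: 0.3
gripper_force: 5.5
time_s: 16.83
ee_pos: [508.2, 193.3, 109.9]
tool_rot: [-179.4, -0.0, 102.4]
wrist_force: [-17.5, -3.0, 14.8]
gripper_width: -0.0
gripper_force: 11.4
time_s: 17.08
ee_pos: [508.6, 193.4, 109.8]
tool_rot: [-179.0, 0.0, 102.4]
wrist_force: [-27.8, -7.1, 23.3]
gripper_width: -0.2
gripper_force: 17.5
```

```bash
python3 -m handwheel '[[[0,-10,0,0,0,0],[0,-15,0,0,0,0],[0,-15,0,0,0,0],[0,0,-25,0,0,0],[0,0,-25,0,0,0],[0,0,-25,0,0,0],[0,0,-25,0,0,-7],[0,0,0,0,0,-7],[0,0,0,0,0,-7],[0,0,0,0,0,-7],[0,0,0,0,0,-7],[0,0,0,0,0,-7],[0,0,0,0,0,-7],[0,0,0,0,0,-7],[0,0,0,0,0,-7],[0,0,0,0,0,-7],[0,0,0,0,0,0],[0,0,0,0,0,0]]]';python3 - <<'E'
from h import *
s=observe();print(w2m(np.load("p.npy"),s["ee_pos"]),s["wrist_force"],s["tool_rot"])
i=optics.camera_info("top");im=optics.get_image("top")[:,:,::-1];cv2.imwrite("pics/top9.png",im)
p=np.load("p.npy")
for a in(1.0,1.1,1.22): print(a,proj(i,m2w(p,[[-150-66*np.cos(a),135+66*np.sin(a),119.5]])))
g=cv2.cvtColor(im,cv2.COLOR_BGR2GRAY);m=(g[225:285,190:260]<50).astype(np.uint8)
for r in m: print(''.join('.#'[v] for v in r))
E
```

```text
time_s: 18.58
ee_pos: [476.3, 185.8, 210.1]
tool_rot: [-180.0, 0.0, 172.1]
wrist_force: [1.1, -0.8, -0.4]
gripper_width: 0.0
gripper_force: 0.0
[[-209.15314244  158.22289069  210.10674611]] [ 1.13516726 -0.79305784 -0.36355046] [-1.79993795e+02  2.70389395e-02  1.72098725e+02]
1.0 [[201.08728326 253.22487107]]
1.1 [[199.85513199 250.07011002]]
1.22 [[198.80532885 246.14271314]]
......................................................................
......................................................................
......................................................................
......................................................................
......................................................................
......................................................................
......................................................................
......................................................................
......................................................................
......................................................................
.........
[... 2840 characters left out ...]
.............................................................
......................................................................
......................................................................
......................................................................
......................................................................
......................................................................
......................................................................
......................................................................
......................................................................
......................................................................
```

```bash
python3 -m handwheel '[[[-18,-25,-0.5,0,0,0],[-18,-25,-0.5,0,0,0],[-18,-25,-0.5,0,0,0],[-18,-25,-0.5,0,0,0],[-18,-25,0,0,0,0],[0,0,0,0,0,0],[0,0,0,0,0,0],[0,0,0,0,0,0]]]';python3 look.py w8 260 180 360 255; python3 prof.py pics/w8_full.png
python3 - <<'E'
from h import *
import pickle
i=pickle.load(open("w8.pkl","rb"));p=np.load("p.npy")
g=cv2.cvtColor(cv2.imread("pics/w8_full.png"),cv2.COLOR_BGR2GRAY)
q=proj(i,m2w(p,[[-150,135,113]]+[[-150-66*np.cos(a),135+66*np.sin(a),119.5] for a in (1.0,1.1,1.22)]));print(q)
m=(g<60)[120:250:4,430:640:3]
for k,r in enumerate(m): print(120+4*k,''.join('.#'[int(v)] for v in r))
E
```

```text
time_s: 19.3
ee_pos: [548.2, 50.4, 212.0]
tool_rot: [180.0, -0.0, 172.2]
wrist_force: [-0.4, 0.3, -0.1]
gripper_width: -0.1
gripper_force: 0.0
19.3 [[-119.58084028   33.80061395  212.03318295]] [-0.432438    0.26611687 -0.07455035] scale 8.0
217 [146 144 145 145 142 142 176 230 233 233 233 176  52  23  76 179 179 177
 173 164 128 131 134 135 131 132]
221 [145 141 145 145 149 146 168 229 230 229 231 235  91  16  78 178 183 176
 172 168 128 132 138 134 135 133]
225 [255 255 255 255 255 255 241 227 228 231 230 236  84  21  74 178 182 176
 175 167 174 227 224 224 223 221]
229 [255 255 255 255 255 255 242 226 230 228 232 235 104  26  75 178 180 175
 174 159 165 197 200 224 225 221]
233 [255 255 255 255 255 255 239 227 232 232 232 180  57  28  75 178 179 173
 170 160 155 147 133 226 227 221]
249 [85 88 84 88 85 78 88 85 89 88 49 38 39 39 39 39 42 67 87 88 87 83 83 87
 85 86]
253 [85 87 82 85 85 88 86 86 86 84 53 40 37 36 34 41 48 63 82 87 88 81 83 85
 84 86]
257 [58 55 45 50 44 55 53 56 51 52 43 32 40 37 33 40 37 48 50 55 57 49 50 56
 50 54]
261 [88 85 83 86 88 90 91 90 90 89 51 38 40 37 4
[... 2124 characters left out ...]
.........................
216 ......................................................................
220 ......................................................................
224 ......................................................................
228 ......................................................................
232 ......................................................................
236 ......................................................................
240 ......................................................................
244 ......................................................................
248 ......................................................................
```

The pointer (311.2) sits on the line (311.0), the ball at about (575,160) matches the lever stop at 1.22 rad, and the arm is clear.

```bash
python3 -c "
from cell import manip
print(manip.finish_job())"
```

```text
the job is handed in; nothing more can be done
None
```

I rolled the carriage onto the gauge mark by the wheel alone, with the pointer within about 0.2 mm of the line by the wrist camera. I pushed the clamp lever to its stop and handed the job in with the arm clear at about 19 s; no verdict came back.

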